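# Set the ladybird lid half way on the puzzle pot

## Robot

A 7-joint arm with a two-finger parallel gripper is mounted at the origin on the work surface. World frame = base frame: x ahead of the robot, y to its left, z up, the work surface at z = 0. Lengths are in m, angles in rad, forces in N, time in s.
With the tool pointing down it reaches from about 0.4 to 0.85 m from the base axis. Payload 10.4 kg.
Tool frame: the origin (TCP) lies on the mounting face of the last link; the fingertips stand 173 mm ahead of it and the grasp point (between the pads) lies 155 mm ahead of it (manip.tip_extent is the distance from the TCP to the fingertips, in m); z points along the fingers, y is the line along which they close (so a half turn about z gives the same grasp; the last joint's range is limited). The gripper opens to 85 mm and grips with 20 to 120 N. Pads are 22 mm wide; open, the fingers measure 114 mm over their backs; the gripper's body (76 mm by 85 mm) begins 54 mm behind the grasp point. The pads swing forward as they close: fully open they stand 13 mm farther back than shut.
Start: joints at [1.179, 0.332, -0.065, 1.46, 0.022, 1.35, -0.088], TCP at [0.225, -0.583, 0.405] pointing down, gripper open.
Joint ranges: [-2.6, 2.6], [-0.5, 2.12], [-1.47, 1.34], [0.16, 2.42], [-1.27, 4.41], [0.06, 2.06], [-2.6, 2.6]. Speed limits (rad/s): [2.22, 2.22, 2.79, 2.79, 3.14, 3.14, 3.14].

## Interface

Orientations are given as a unit quaternion [x, y, z, w].
In Python, from workcell import manip gives the robot as it stands.
- The arm moves only by the tool move_arm, never from a script. Its argument "plan" is one flat list of numbers, 7 for each row, row after row: the turn, a rotation vector about the tool's x, y, z in rad, then the shift along the tool's x, y, z in m, then the finger opening in m, from 0 to 0.0854. In form: [ax, ay, az, dx, dy, dz, gripper, ax, ay, az, dx, dy, dz, gripper, ...]. A call has 1 to 12 rows; each row is the pose to reach, as a shift and turn from the pose commanded when the call began, along the tool's axes at that moment; what a row does not reach only later rows make up. A row lasts 1/8 s, in which the tool goes at most 62.5 mm and 10.7 degrees, less where a joint would pass 70% of its speed; a pose out of reach is approached as far as the arm can. A call with a gripper value outside its range is refused whole. The fingers move at their own pace and stop on an object; "squeeze" is the grip in N (left out, the last holds). Time passes only in rows, so rows that repeat a pose let the fingers close. It gives the time, the measured TCP pose, the force, the opening and the grip force at its end, in the units of the state.
- manip.get_obs(): the state, without advancing time (a new reading comes with each control period).
- manip.camera(name): name is "scene" or "top"; returns a dict with "color" (400x640x3 uint8, red, green, blue), "fx", "fy", "cx", "cy" (pixels), "cam_to_world" (4x4, takes a point from camera to world coordinates). Camera axes: x right, y down, z forward; pixel columns grow to the right and rows downward; lengths in m; the calibration is good to about 2 mm. A picture is of the moment at which its call begins. There is no depth.
- manip.hand_in(): hands the job in; it is judged then, once.
Trained networks look in a picture, given as the dict that the camera call returned (one of the last four; its "shot" number tells which), for a name from the list of things; names that differ only in an ending like _2 or _b are one class to them, and where a whole thing is asked for, a point or a joint stands for the part that bears it (a point fixed in the world has none). Each returns a list of dicts, best first, with "conf" (0 to 1); they miss things now and then, are a little off and sometimes report something else, mostly with a low value. They report only what shows in the picture. A call takes as long as a camera call. They do not tell look-alikes from the thing itself.
- manip.look_for(picture, label): "position" ([x, y, z] in m, in the coordinates of the camera as it stood for that picture, good to about 4 mm: the middle of the surface that is visible of it).
- manip.silhouettes(picture, label): "pixels" (400x640 bool, what is visible of it).
- manip.tip_of(picture, label): "position" ([x, y, z] in m, in the coordinates of the camera as it stood for that picture, good to about 4 mm: a listed point, or the origin of a listed thing).
The state is a dict: "clock": time; "joint_pos": joint angles; "joint_velocities": joint speeds; "tau": joint torques, N m; "position": TCP position; "ee_rot": TCP orientation; "ft_force": force on the tool from outside, world axes, zero at the start; "torque": the same for the moment, N m; "grip_width": opening from 0.0 (shut) to 1.0 (fully open); "grasp_force": force on a finger pad.
Only numpy, scipy, OpenCV 4.12 (cv2) and the standard library are available. Lean on these libraries where they do the work, as an engineer would, in place of code of your own. Each camera call takes 0.05 s, during which the arm holds its last target. There are 200 camera calls.

## Task

Lock the round pot to its board: turn the lime collar clockwise by its wooden post until the post stands level with the large violet dot on the board. Then put the ladybird lid into the pot with its lugs through the two notches at the lime dots, fully down, and twist it clockwise to the orange dots, half way, well before the lock click at the violet rim dots, which is left for a child. Finish while still gripping the lid there, and leave the snail, butterfly, caterpillar block and sliding gate as they are.

Things in the scene. Friction and masses are not known exactly. Their poses are not given: they have to be found in the camera images.
- board: Fixed honey-wood board, 215 mm (x) by 250 mm (y), 12 mm thick, with a fixed round wooden pot, 100 mm outside diameter, rim 64 mm above the table. Origin on the table on the pot's axis; z up. The pot's lip (52 mm bore, 14 mm thick) has two notches at the board's +x and -x, 17 mm wide, reaching 34 mm from the axis, a small lime dot on the rim outside each.
- pot_rim (a point): Centre of the pot's mouth at rim height, on the axis. The pot's floor lies 26 mm below. Under the lip the lid's lugs can turn only clockwise (from above), 90 degrees from the notches: past the orange dots (45 degrees) to the violet rim dots at the board's -y and +y. A spring ball rubs the lug from about 57 degrees and clicks in behind it near 88; then a stop. Rim dots: 45 mm from the axis.
- half_mark: The two small orange dots on the pot's rim, fixed to the board. Origin at the board's origin, z up; its x axis runs through both dots, 45 degrees clockwise from the board's x axis. With the lid half way, the lid's x axis lies along this x axis, either way round.
- collar (a joint): Captive lime lock collar round the pot's foot, 124 mm across, 14 to 26 mm above the table; rad, grows clockwise seen from above. 0 open (post at the white dot), 1.05 locked (post towards the large violet dot, at the board's -x). No stop there: the end stop is at 1.4. It stays where left; friction about 0.06 N m.
- collar_post (a point): Top of the collar's upright round wooden post, 14 mm diameter, 88 mm from the pot's axis. The post rises from a lime tab whose top is 26 mm above the table to 72 mm above the table.
- lock_mark (a point): Centre of the large violet dot (16 mm across) on the board, 108 mm from the pot's axis: the collar's locked mark. The post stands on the line from the pot's axis to this dot when locked.
- lid: Loose lid, 0.1 to 0.2 kg, lying right way up. Origin: centre of the underside of its plug, z up. Plug 48 mm diameter, 24 mm high, chamfered foot; at its foot two lugs along +x and -x reach 32 mm from the axis, 12 mm wide, 7 mm high. Flange 80 mm diameter, 24 to 33 mm above the origin. Fully down the flange lies on the rim, origin 40 mm above the table, on the pot's axis.
- lid_grip (a point): Middle of the lid's violet ladybird grip with black dots, 48 mm above the lid's origin. Grip 56 mm long along the lid's x, 30 mm wide along y with upright flat sides and rounded ends, from 33 to 63 mm above the lid's origin. Black head at +x; black ticks on the flange before nose and tail, over the lugs. Nose and tail are interchangeable.
- snail: Loose bystander on the board: snail with a grey painted shell, 60 mm long, 47 mm high. Origin at the centre of its underside.
- butterfly: Loose bystander: flat orange varnished wooden butterfly, 86 mm across, 14 mm thick. Origin at the centre of its underside.
- caterpillar: Loose bystander: lime round caterpillar segment block, 46 mm diameter, 35 mm high. Origin at the centre of its underside.
- gate (a joint): Bystander: wooden gate 50 mm long, with a lime knob, its top 64 mm above the table, sliding in the board's groove 122 mm from the pot's axis towards the board's +y; m, grows towards the board's +x, 0 when its centre is at board x = -85 mm.
- gate_top (a point): Middle of the top of the gate's lime knob, 64 mm above the table.
Things that resemble listed ones, but are neither listed nor needed, are in the scene too. Leave any red or white look-alike of the lid alone.

How it is judged:
By the outcome, as a careful person would: the job done as asked, in the order asked, and still so for the second after the job is handed in, while the arm keeps its last pose, push and grip.
It also fails if it takes over 67 s, if anything falls off the work surface, if the arm or the gripper's body presses on something with over 40 N, if the wrist force passes 120 N, or if a joint passes its speed limit or range.

## Working session

There is one attempt and no reset: what is moved stays moved. The work goes in short steps, Python scripts to look and compute and a tool call to move; the robot and the scene stay as the last step left them, time stands still between calls to the robot, and variables do not carry over. Pictures are saved under pics/ and viewed, at most 10 in all, crops included, and the job is handed in when it is done.

Besides the shell and the picture viewer there is one more tool, called after "Emit:" in YAML: its name, and indented under it one key for each argument. move_arm: Moves the arm, as the interface text tells. Its arguments: {"type":"object","properties":{"plan":{"type":"array","items":{"type":"number"}},"squeeze":{"type":"number"}},"required":["plan"]}

```bash
mkdir -p pics; cat > h.py <<'E'
import numpy as np, cv2
from workcell import manip
from scipy.spatial.transform import Rotation as R
def shot(n,save=None):
    p=manip.camera(n)
    if save: cv2.imwrite('pics/'+save,p['color'][:,:,::-1])
    return p
def w(p,v):
    T=np.array(p['cam_to_world']); return T[:3,:3]@np.array(v)+T[:3,3]
def ray(p,u,v,z):
    T=np.array(p['cam_to_world']); d=T[:3,:3]@np.array([(u-p['cx'])/p['fx'],(v-p['cy'])/p['fy'],1]); o=T[:3,3]
    return o+d*(z-o[2])/d[2]
def pix(p,X):
    T=np.array(p['cam_to_world']); c=T[:3,:3].T@(np.array(X)-T[:3,3]); return [p['fx']*c[0]/c[2]+p['cx'],p['fy']*c[1]/c[2]+p['cy']]
E
python3 - <<'E'
from h import *
np.set_printoptions(precision=4,suppress=True)
for n in ['top','scene']:
    p=shot(n,n+'0.png'); print(n,p['fx'],np.array(p['cam_to_world']))
    for l in ['pot_rim','collar_post','lock_mark','lid','lid_grip','half_mark','board','snail','butterfly','caterpillar','gate_top']:
        print(l,[(round(d['conf'],2),w(p,d['position']).round(4),np.round(pix(p,w(p,d['position'])))) for d in manip.tip_of(p,l)][:3])
o=manip.get_obs();print(o['clock'],o['position'],o['ee_rot'],o['joint_pos'],R.from_quat(o['ee_rot']).as_matrix())
E
```

```text
top 362.25774079952873 [[-0.0184 -0.9984  0.0542  0.4929]
 [-0.9998  0.0187  0.0046 -0.0567]
 [-0.0056 -0.0541 -0.9985  0.9221]
 [ 0.      0.      0.      1.    ]]
pot_rim [(0.91, array([0.5581, 0.0293, 0.0655]), array([286., 191.])), (0.63, array([ 0.4665, -0.2295,  0.0466]), array([395., 227.]))]
collar_post [(0.81, array([ 0.5095, -0.0419,  0.0715]), array([317., 211.]))]
lock_mark [(0.75, array([0.452 , 0.0442, 0.0155]), array([283., 235.])), (0.54, array([0.5614, 0.1566, 0.0613]), array([233., 191.]))]
lid [(0.94, array([ 0.6013, -0.2196,  0.0008]), array([386., 174.])), (0.79, array([ 0.4661, -0.2287,  0.0013]), array([391., 227.])), (0.58, array([ 0.334 , -0.196 ,  0.0012]), array([380., 280.]))]
lid_grip [(0.75, array([ 0.598 , -0.2225,  0.0455]), array([390., 173.])), (0.71, array([ 0.3391, -0.196 ,  0.0493]), array([383., 281.])), (0.61, array([ 0.4702, -0.2276,  0.049 ]), array([394., 226.]))]
half_mark []
board [(0.89, array([0.56  , 0.0344, 0.0047]), array([287., 192.]))]
snail [(0.64, array([0.6255, 0.0951, 0.0132]), array([262., 166.]))]
butterfly [(0.81, array([ 0.753
[... 987 characters left out ...]
alf_mark [(0.52, array([0.5633, 0.0322, 0.0011]), array([347., 201.]))]
board [(0.69, array([ 0.5591,  0.0318, -0.0009]), array([346., 201.])), (0.21, array([0.6297, 0.0921, 0.0102]), array([381., 194.]))]
snail [(0.52, array([0.6273, 0.0933, 0.0098]), array([381., 194.]))]
butterfly [(0.91, array([ 0.7518, -0.1877, -0.0003]), array([372., 306.]))]
caterpillar [(0.78, array([ 0.4824, -0.3801, -0.0012]), array([217., 315.]))]
gate_top [(0.73, array([0.5585, 0.1502, 0.0632]), array([369., 156.]))]
1.2 [ 0.2253 -0.583   0.4047] [0.983  0.1834 0.     0.    ] [ 1.1794  0.3322 -0.0647  1.4601  0.0216  1.3499 -0.0885] [[ 0.9328  0.3605  0.    ]
 [ 0.3605 -0.9328 -0.0001]
 [-0.      0.0001 -1.    ]]
```

```bash
python3 - <<'E'
import cv2
a=cv2.imread('pics/top0.png');cv2.imwrite('pics/topc.png',cv2.resize(a[80:320,190:510],None,fx=2.5,fy=2.5,interpolation=cv2.INTER_CUBIC))
b=cv2.imread('pics/scene0.png');cv2.imwrite('pics/scenec.png',cv2.resize(b[100:340,150:470],None,fx=2.5,fy=2.5,interpolation=cv2.INTER_CUBIC))
E
```

```text
(no output)
```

View pics/topc.png

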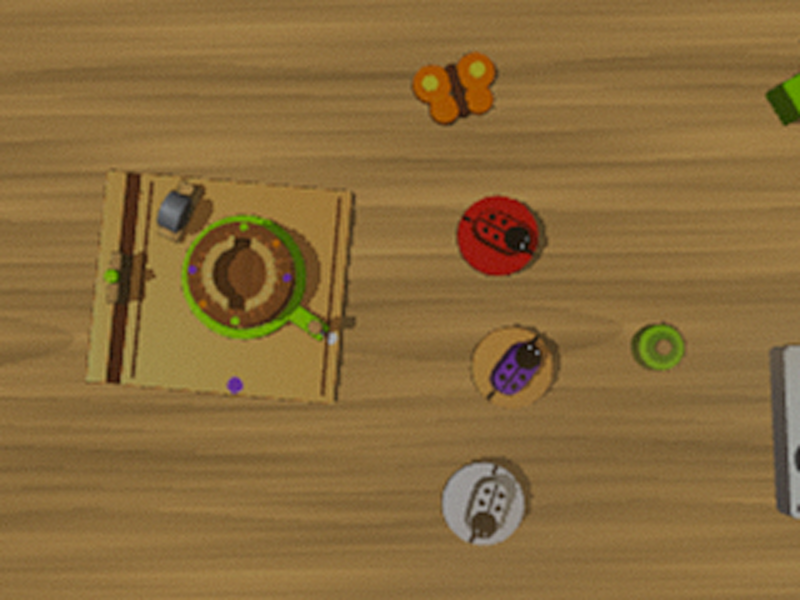

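View pics/scenec.png

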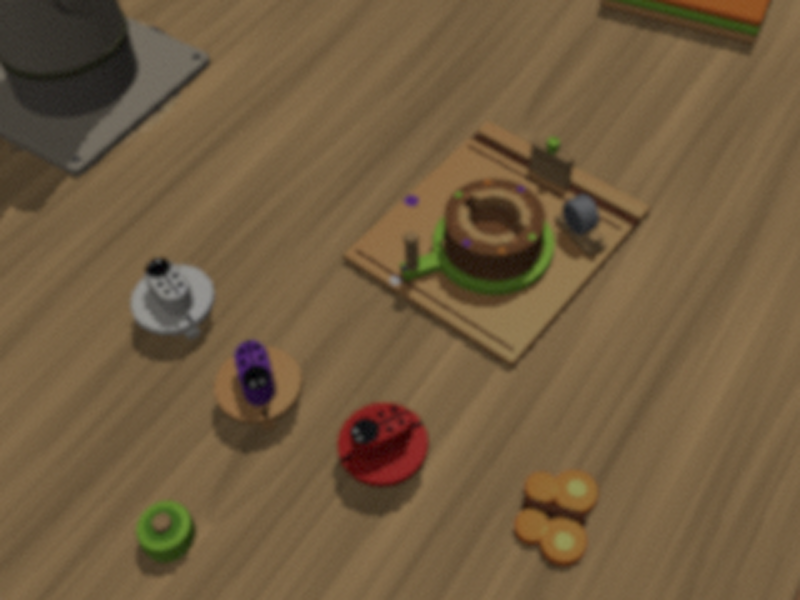

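The violet lid with an unpainted flange, at crop pixel (513,365), is the real one; the red one at (498,235) and the white one at (485,503) are look-alikes. The post is at (318,328) by the white dot at (332,338). The violet lock dot is at (235,385), and board -x points towards the robot. Next I measure these precisely by colour.

```bash
cat >> h.py <<'E'
def blobs(p,lo,hi,box,z,mina=2):
    h=cv2.cvtColor(p['color'],cv2.COLOR_RGB2HSV); m=cv2.inRange(h,np.array(lo),np.array(hi)); u0,u1,v0,v1=box
    k=np.zeros_like(m);k[v0:v1,u0:u1]=m[v0:v1,u0:u1]
    n,L,s,c=cv2.connectedComponentsWithStats(k)
    return [(s[i,4],np.round(c[i],1),ray(p,*c[i],z)[:2].round(4)) for i in range(1,n) if s[i,4]>=mina]
E
python3 - <<'E'
from h import *
print(manip.tip_extent)
for n,b,lb in [('top',(225,345,145,245),(375,415,205,250)),('scene',(290,400,150,225),(230,275,230,270))]:
    p=shot(n)
    print(n);
    for z in (.064,.012): print('violet',z,blobs(p,(120,90,60),(160,255,255),b,z))
    print('lime',blobs(p,(33,120,100),(60,255,255),b,.064)); print('orange',blobs(p,(8,190,130),(17,255,255),b,.064)); print('white',blobs(p,(0,0,150),(180,70,255),b,.012))
    for z in (.033+.03,.033): print('lidviolet',blobs(p,(120,90,30),(160,255,255),lb,z,8))
    print('black',blobs(p,(0,0,0),(180,255,45),lb,.033,1))
    for d in manip.silhouettes(p,'lid_grip'):
        ys,xs=np.nonzero(d['pixels']); print(d['conf'],len(xs),xs.mean(),ys.mean())
E
```

```text
0.1734
top
violet 0.064 [(np.int32(9), array([266.8, 187.3]), array([0.5673, 0.0756])), (np.int32(9), array([304.4, 190.7]), array([ 0.5576, -0.0138])), (np.int32(25), array([283.6, 233.6]), array([0.4571, 0.037 ]))]
violet 0.012 [(np.int32(9), array([266.8, 187.3]), array([0.5718, 0.0837])), (np.int32(9), array([304.4, 190.7]), array([ 0.5616, -0.0112])), (np.int32(25), array([283.6, 233.6]), array([0.4549, 0.0427]))]
lime [(np.int32(398), array([287.6, 197.2]), array([0.5428, 0.0264])), (np.int32(4), array([300.5, 172. ]), array([ 0.6024, -0.0051])), (np.int32(3), array([305.7, 177.3]), array([ 0.5894, -0.0172])), (np.int32(9), array([309.3, 185.1]), array([ 0.5707, -0.0257])), (np.int32(22), array([233.9, 189.9]), array([0.5626, 0.1539])), (np.int32(8), array([283.5, 208. ]), array([0.5174, 0.0365]))]
orange [(np.int32(7), array([300. , 176.7]), array([ 0.5911, -0.0038])), (np.int32(7), array([270.6, 201.3]), array([0.5339, 0.067 ]))]
white [(np.int32(10), array([322.8, 214.9]), array([ 0.4997, -0.0563]))]
lidviolet [(np.int32(161), array([394.1, 228.7]), array([ 0.4637, -0.2241])
[... 1304 characters left out ...]
, array([0.5165, 0.0342])), (np.int32(84), array([322.9, 199.2]), array([ 0.5338, -0.0378])), (np.int32(83), array([367.2, 201.4]), array([0.6271, 0.0122])), (np.int32(4), array([362.5, 194.5]), array([0.6072, 0.0251]))]
orange []
white []
lidviolet [(np.int32(220), array([251.1, 248.1]), array([ 0.4732, -0.2376]))]
lidviolet [(np.int32(220), array([251.1, 248.1]), array([ 0.4575, -0.225 ]))]
black [(np.int32(100), array([253.1, 252.2]), array([ 0.4684, -0.2311]))]
0.82 975 303.1969230769231 277.4574358974359
0.82 799 218.55944931163955 219.11389236545682
0.68 898 372.4432071269488 305.62026726057906
0.59 921 253.30401737242127 253.12812160694898
0.57 5988 347.9806279225117 196.0746492985972
```

```bash
cat >> h.py <<'E'
def rows(ts):
    """ts: (x,y,z TCP, yaw of tool y in deg) -> rows in tool axes"""
    o=manip.get_obs(); r=R.from_quat(o['ee_rot']); q=np.array(o['position'])
    for x,y,z,yaw in ts:
        a=np.radians(yaw); Y=np.array([np.cos(a),np.sin(a),0]); Z=np.array([0,0,-1.]); M=np.c_[np.cross(Y,Z),Y,Z]
        print((r.inv()*R.from_matrix(M)).as_rotvec().round(4), r.inv().apply(np.array([x,y,z])-q).round(4))
E
python3 - <<'E'
from h import *
rows([(.5095,-.0413,.30,-36),(.5095,-.0413,.21,-36)])
p=shot('top')
for l in ['lid']:
  h=cv2.cvtColor(p['color'],cv2.COLOR_RGB2HSV)
  m=cv2.inRange(h,(120,90,30),(160,255,255))|cv2.inRange(h,(0,0,0),(180,255,45))
  ys,xs=np.nonzero(m[205:250,375:415]); P=np.array([ray(p,x+375,y+205,.06)[:2] for x,y in zip(xs,ys)])
  c,e,a=cv2.minAreaRect(P.astype(np.float32)*1000);print(c,e,a)
  v=np.linalg.svd(P-P.mean(0))[2][0];print(P.mean(0),np.degrees(np.arctan2(v[1],v[0])))
E
```

```text
[ 1.000e-04 -0.000e+00 -5.736e-01] [ 0.4603 -0.4028  0.1047]
[ 1.000e-04 -0.000e+00 -5.736e-01] [ 0.4603 -0.4028  0.1947]
(470.77789306640625, -232.12258911132812) (30.593769073486328, 59.931915283203125) 51.6627311706543
[ 0.46816124 -0.22859731] 142.00639461667808
```

Emit:
move_arm:
  plan: [0, 0, -0.05, 0.046, -0.04, 0, 0.05, 0, 0, -0.1, 0.092, -0.08, 0, 0.05, 0, 0, -0.16, 0.138, -0.12, 0, 0.05, 0, 0, -0.23, 0.184, -0.16, 0.01, 0.05, 0, 0, -0.3, 0.23, -0.2, 0.02, 0.05, 0, 0, -0.37, 0.276, -0.24, 0.03, 0.05, 0, 0, -0.44, 0.322, -0.28, 0.045, 0.05, 0, 0, -0.5, 0.368, -0.32, 0.06, 0.05, 0, 0, -0.54, 0.414, -0.36, 0.075, 0.05, 0, 0, -0.574, 0.44, -0.385, 0.09, 0.05, 0, 0, -0.574, 0.46, -0.403, 0.105, 0.05, 0, 0, -0.574, 0.46, -0.403, 0.105, 0.05]
  squeeze: 30

```text
clock: 2.95
position: [0.5092, -0.0392, 0.2988]
ee_rot: [0.89, 0.456, -0.0, -0.001]
ft_force: [-0.5, -0.5, 0.4]
grip_width: 0.589
grasp_force: 0.0
```

```bash
python3 - <<'E'
from h import *
o=manip.get_obs();print(o['clock'],o['position'],o['joint_pos'])
rows([(.5095,-.0413,.30,-36),(.5095,-.0413,.21,-36)])
p=shot('scene')
print([(round(d['conf'],2),w(p,d['position']).round(4)) for d in manip.tip_of(p,'collar_post')])
cv2.imwrite('pics/a.png',cv2.resize(p['color'][90:290,230:430,::-1],None,fx=3,fy=3))
E
```

```text
2.95 [ 0.50923554 -0.03924726  0.29881102] [ 0.52583119  0.2248409  -0.59521615  1.86256058  0.13944105  1.09723097
 -0.7460948 ]
[-0.0019 -0.0002  0.0039] [-0.0015  0.0014 -0.0012]
[-0.0019 -0.0002  0.0039] [-0.0015  0.0016  0.0888]
[(0.72, array([ 0.5099, -0.0432,  0.0695])), (0.64, array([0.5637, 0.1506, 0.0651]))]
```

View pics/a.png

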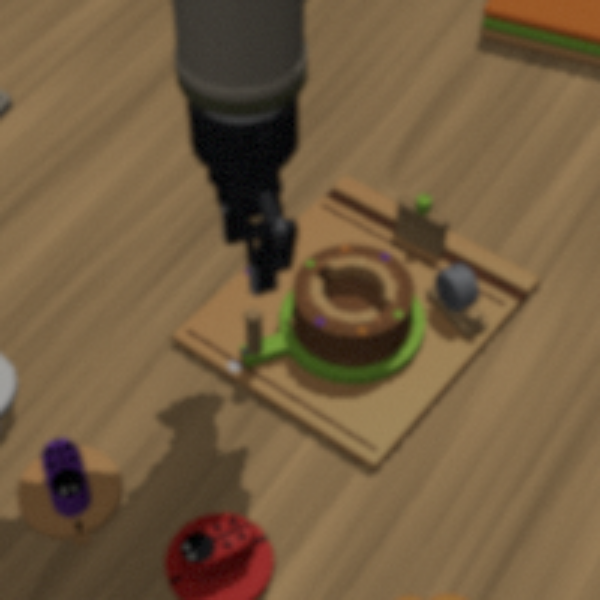

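The open fingers at crop pixel (262,255) stand above the post at (253,330), and nothing has been disturbed. I go down and grip the post.

Emit:
move_arm:
  plan: [0, 0, 0, -0.001, 0.001, 0.045, 0.05, 0, 0, 0, -0.001, 0.001, 0.087, 0.05, 0, 0, 0, -0.001, 0.001, 0.087, 0.05, 0, 0, 0, -0.001, 0.001, 0.087, 0, 0, 0, 0, -0.001, 0.001, 0.087, 0, 0, 0, 0, -0.001, 0.001, 0.087, 0, 0, 0, 0, -0.001, 0.001, 0.087, 0]
  squeeze: 30

```text
clock: 3.92
position: [0.5101, -0.0429, 0.2146]
ee_rot: [0.891, 0.454, 0.001, 0.001]
ft_force: [-1.6, -0.6, 8.5]
grip_width: 0.152
grasp_force: 29.3
```

```bash
python3 - <<'E'
from h import *
o=manip.get_obs();print(o['clock'],o['position'],o['grip_width'],o['grasp_force'],o['ft_force'])
c=np.array([.562,.0305]); q=np.array(o['position'][:2]); d=q-c; print(np.hypot(*d),np.degrees(np.arctan2(d[1],d[0])))
r=np.hypot(*d); a0=np.degrees(np.arctan2(d[1],d[0])); a1=173.8-360
rows([(c[0]+r*np.cos(np.radians(a)),c[1]+r*np.sin(np.radians(a)),.211,a+90) for a in np.linspace(a0,a1,9)[1:]])
E
```

```text
3.925 [ 0.51009294 -0.04294436  0.21461163] 0.15239954512082537 29.31100845336914 [-1.61520635 -0.57866747  8.51815148]
0.08993562288927066 -125.25089555106824
[ 0.0029 -0.0009  0.1198] [ 0.0006 -0.0119  0.0036]
[ 0.0028 -0.0011  0.2528] [ 0.0028 -0.0237  0.0035]
[ 0.0028 -0.0013  0.3858] [ 0.0066 -0.035   0.0035]
[ 0.0027 -0.0014  0.5187] [ 0.0118 -0.0458  0.0035]
[ 0.0026 -0.0016  0.6517] [ 0.0184 -0.0557  0.0035]
[ 0.0025 -0.0018  0.7847] [ 0.0263 -0.0647  0.0034]
[ 0.0024 -0.002   0.9176] [ 0.0353 -0.0726  0.0034]
[ 0.0023 -0.0022  1.0506] [ 0.0452 -0.0792  0.0034]
```

Emit:
move_arm:
  plan: [0, 0, 0.12, 0.0006, -0.012, 0, 0, 0, 0, 0.253, 0.003, -0.024, 0, 0, 0, 0, 0.386, 0.0066, -0.035, 0, 0, 0, 0, 0.519, 0.012, -0.046, 0, 0, 0, 0, 0.652, 0.0184, -0.0557, 0, 0, 0, 0, 0.785, 0.0263, -0.0647, 0, 0, 0, 0, 0.918, 0.0353, -0.0726, 0, 0, 0, 0, 1.05, 0.0452, -0.0792, 0, 0, 0, 0, 1.05, 0.0452, -0.0792, 0, 0, 0, 0, 1.05, 0.0452, -0.0792, 0, 0]

```text
clock: 5.18
position: [0.4717, 0.0408, 0.2145]
ee_rot: [0.999, -0.053, 0.0, 0.0]
ft_force: [-9.5, -0.3, 16.2]
grip_width: 0.152
grasp_force: 30.4
```

```bash
python3 - <<'E'
from h import *
o=manip.get_obs();print(o['clock'],o['position'],o['grip_width'],o['grasp_force'],o['ft_force'])
c=np.array([.562,.0305]); q=np.array(o['position'][:2]); d=q-c; print(np.hypot(*d),np.degrees(np.arctan2(d[1],d[0])))
rows([(.4745,.040,.21,-96.2)])
for n in ('top','scene'):
  p=shot(n); print([(round(d['conf'],2),w(p,d['position']).round(4)) for d in manip.tip_of(p,'collar_post')])
cv2.imwrite('pics/b.png',cv2.resize(p['color'][110:260,260:410,::-1],None,fx=4,fy=4))
E
```

```text
5.175 [0.47171342 0.04083478 0.21445575] 0.15227515380535703 30.43618530035019 [-9.48939271 -0.25854292 16.18865492]
0.09087614902258245 173.4699762429805
[ 0.0007 -0.0002  0.0012] [0.0029 0.0005 0.0045]
[(0.61, array([0.4708, 0.0363, 0.0728]))]
[(0.87, array([0.474 , 0.039 , 0.0726]))]
```

View pics/b.png

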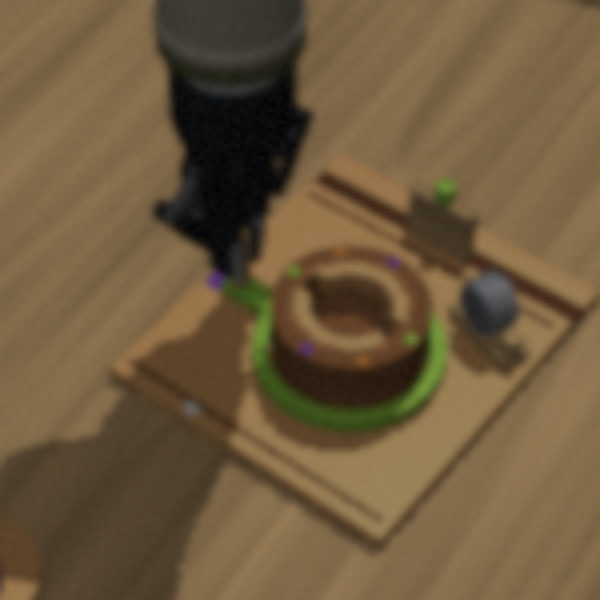

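The post, between the fingers at crop pixel (235,280), is level with the violet dot at (218,280). I release it, lift, and move toward the lid.

Emit:
move_arm:
  plan: [0, 0, 0, 0, 0, 0, 0.05, 0, 0, 0, 0, 0, 0, 0.05, 0, 0, 0, 0, 0, 0, 0.05, 0, 0, 0, 0, 0, -0.05, 0.05, 0, 0, 0, 0, 0, -0.1, 0.06, 0, 0, 0, 0, 0.04, -0.14, 0.07, 0, 0, 0, 0, 0.09, -0.16, 0.08, 0, 0, 0, 0, 0.14, -0.16, 0.08, 0, 0, 0, 0, 0.14, -0.16, 0.08]

```text
clock: 6.5
position: [0.4561, -0.1025, 0.3728]
ee_rot: [0.998, -0.057, 0.0, 0.0]
ft_force: [0.1, 0.3, -0.3]
grip_width: 0.935
grasp_force: 0.0
```

```bash
python3 - <<'E'
from h import *
o=manip.get_obs();print(o['clock'],o['position'],o['grip_width'],o['ft_force'])
c=np.array([.562,.0305])
for n in ('top','scene'):
  p=shot(n)
  for l in ('collar_post','lid_grip','lid'):
   for d in manip.tip_of(p,l):
    X=w(p,d['position']); e=X[:2]-c; print(n,l,round(d['conf'],2),X.round(4),np.hypot(*e).round(4),np.degrees(np.arctan2(e[1],e[0])).round(1))
  if n=='top': cv2.imwrite('pics/c.png',cv2.resize(p['color'][140:260,220:420,::-1],None,fx=4,fy=4)); print(pix(p,(.4745,.04,.072)))
E
```

```text
6.5 [ 0.45609645 -0.10250171  0.37281189] 0.9345163227903971 [ 0.0910037   0.26405146 -0.2710028 ]
top collar_post 0.9 [0.4732 0.0359 0.0719] 0.089 176.5
top lid_grip 0.87 [ 0.5988 -0.2191  0.0443] 0.2523 -81.6
top lid 0.74 [ 0.5986 -0.2207  0.0019] 0.2538 -81.7
top lid 0.3 [ 0.751  -0.185  -0.0012] 0.2866 -48.8
[np.float64(281.86166322689087), np.float64(226.2536803285709)]
scene collar_post 0.62 [0.4718 0.0361 0.0702] 0.0904 176.4
scene collar_post 0.43 [ 0.749  -0.1875  0.0013] 0.2872 -49.4
scene lid_grip 0.84 [ 0.3353 -0.2003  0.0482] 0.3235 -134.5
scene lid_grip 0.74 [ 0.4643 -0.2314  0.0457] 0.2795 -110.5
scene lid_grip 0.7 [0.4525 0.0402 0.0103] 0.11 174.9
scene lid_grip 0.57 [ 0.5985 -0.2238  0.0483] 0.257 -81.8
scene lid 0.87 [ 0.5961 -0.2159  0.0017] 0.2488 -82.1
scene lid 0.75 [ 0.4662 -0.234  -0.0018] 0.2813 -109.9
scene lid 0.64 [ 0.3352 -0.1994 -0.0004] 0.323 -134.6
```

View pics/c.png

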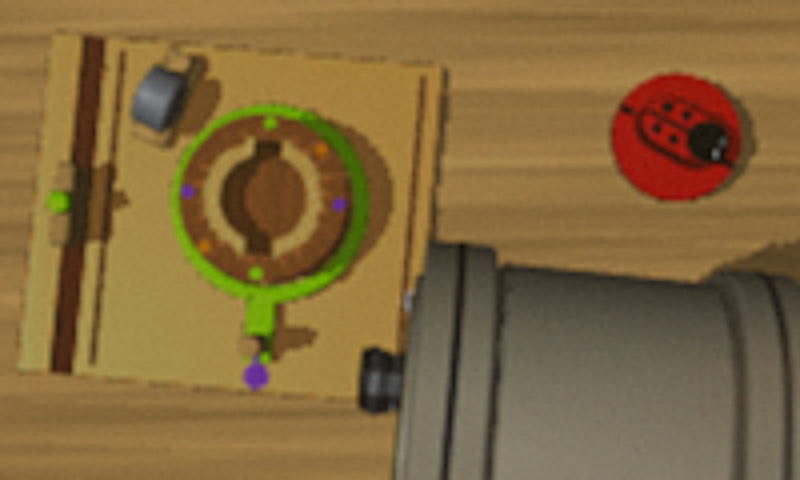

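```bash
python3 - <<'E'
from h import *
c=np.array([.562,.0305])
for n,b in (('top',(270,300,205,235)),('scene',(295,360,165,215))):
  p=shot(n); h=cv2.cvtColor(p['color'],cv2.COLOR_RGB2HSV); m=cv2.inRange(h,(33,120,60),(60,255,255))
  ys,xs=np.nonzero(m); k=(xs>b[0])&(xs<b[1])&(ys>b[2])&(ys<b[3])
  P=np.array([ray(p,x,y,.026)[:2] for x,y in zip(xs[k],ys[k])])-c
  r=np.hypot(*P.T); a=np.degrees(np.arctan2(P[:,1],P[:,0]))%360
  for lo,hi in ((.064,.07),(.07,.078),(.078,.085),(.085,.1)):
    s=(r>lo)&(r<hi)&(abs(a-174)<25); print(n,lo,s.sum(),a[s].mean().round(2) if s.any() else'', (a[s].min().round(1),a[s].max().round(1)) if s.any() else '')
  print(blobs(p,(120,90,60),(160,255,255),(b[0],b[1],b[2],245),.012))
  for X in ((.4745,.04,.072),(.4745,.04,.03)): print(np.round(pix(p,X),1))
  if n=='top':
    g=p['color'][219:233,274:292].astype(int); 
    for row in g: print(' '.join('%3d,%3d,%3d'%tuple(v) for v in row))
E
```

```text
top 0.064 16 173.59 (np.float64(167.5), np.float64(180.6))
top 0.07 24 173.76 (np.float64(166.3), np.float64(180.5))
top 0.078 17 174.26 (np.float64(167.9), np.float64(180.4))
top 0.085 12 176.86 (np.float64(169.9), np.float64(178.7))
[(np.int32(27), array([283.6, 233.6]), array([0.4549, 0.0427]))]
[281.9 226.3]
[283.8 225.8]
166,141, 73 163,134, 69 164,138, 71 160,133, 65 162,136, 68 164,137, 68 171,134, 76 146,153, 47 120,169, 13 120,164, 13 116,165,  7 117,164,  8 114,165,  4 113,170,  4  81,109,  4  93, 61, 36 110, 68, 34 145,115, 57
166,140, 73 162,136, 72 167,136, 72 167,140, 75 166,138, 73 167,138, 72 156,124, 70 129,147, 40 116,168,  0 120,163,  9 116,166, 14 118,168, 21 117,170,  6 105,165,  0  92,117, 16  96, 57, 31 107, 71, 36 147,115, 55
166,141, 72 167,140, 74 165,140, 73 167,141, 74 164,138, 70 166,135, 72 141,111, 63 119,139, 34 124,172, 16 121,165, 10 114,164,  0 116,164,  6 116,169,  6 106,165,  0  94,112, 21 109, 71, 41 106, 70, 32 130, 97, 45
165,137, 74 163,136, 67 162,133, 66 166,137, 75 164,134, 66 169,139, 77 152,127, 67 128,152, 34 126,175, 10 125,173,  7 123,
[... 2011 characters left out ...]
 166,139, 74 164,138, 69
165,141, 74 166,137, 73 165,137, 71 167,141, 75 164,138, 69 164,139, 67 167,140, 72 131, 91,120  99, 42,150 101, 44,151 102, 41,151  95, 40,159 133, 89,125 163,132, 75 169,140, 66 168,138, 74 162,134, 66 163,134, 69
scene 0.064 13 177.14 (np.float64(152.2), np.float64(186.8))
scene 0.07 22 176.6 (np.float64(150.8), np.float64(186.1))
scene 0.078 17 176.96 (np.float64(169.9), np.float64(184.2))
scene 0.085 10 180.25 (np.float64(177.4), np.float64(183.0))
[(np.int32(3), array([357.7, 175.3]), array([0.5455, 0.1167])), (np.int32(6), array([313.2, 179.8]), array([0.4526, 0.0402])), (np.int32(6), array([336.2, 196.8]), array([0.5352, 0.0223]))]
[319.6 167.5]
[319.9 178.6]
```

```bash
cat > fit.py <<'E'
from h import *
from scipy.optimize import minimize
def prism(x,y,z,yaw):
    t=np.linspace(0,2*np.pi,48); q=np.c_[np.sign(np.cos(t))*13+15*np.cos(t),15*np.sin(t)]/1000
    a=np.radians(yaw); q=q@np.array([[np.cos(a),np.sin(a)],[-np.sin(a),np.cos(a)]])+[x,y]
    return np.vstack([np.c_[q,np.full(48,z+.033)],np.c_[q*1,np.full(48,z+.063)]])
S=8
def hull(p,P,b):
    u=np.array([pix(p,X) for X in P]); u=(u+.5-[b[0],b[2]])*S
    m=np.zeros(((b[3]-b[2])*S,(b[1]-b[0])*S),np.uint8); cv2.fillConvexPoly(m,cv2.convexHull(u.astype(np.float32)).astype(np.int32),1); return m
def fit(views,x0,z=0.):
    M=[]
    for p,img,b in views:
        s=cv2.resize(img[b[2]:b[3],b[0]:b[1]],None,fx=S,fy=S,interpolation=cv2.INTER_LINEAR); h=cv2.cvtColor(s,cv2.COLOR_RGB2HSV)
        k=cv2.inRange(h,(120,70,20),(165,255,255))|cv2.inRange(h,(0,0,0),(180,255,60))
        k=cv2.morphologyEx(k,cv2.MORPH_OPEN,np.ones((24,24)));k=cv2.morphologyEx(k,cv2.MORPH_CLOSE,np.ones((17,17)));M.append(k>0)
    def f(v):
        return -sum((lambda m,k:(m&k).sum()/(m|k).sum())(hull(p,prism(v[0]/1e3,v[1]/1e3,z,v[2]),b)>0,k) for (p,_,b),k in zip(views,M))
    r=minimize(f,x0,method='Nelder-Mead',options=dict(initial_simplex=np.array(x0)+np.array([[0,0,0],[6,0,0],[0,6,0],[0,0,8]])))
    return r.x,r.fun
E
python3 - <<'E'
from fit import *
V={}
for n,b in (('top',(375,415,205,250)),('scene',(230,275,228,272))):
    p=shot(n); V[n]=(p,cv2.imread(f'pics/{n}0.png')[:,:,::-1],b)
for s in (['top'],['scene'],['top','scene']): print(s,fit([V[n] for n in s],[466,-231,-38]))
print(manip.get_obs()['joint_pos'])
rows([(.4665,-.2315,.30,-128.3)])
E
```

```text
['top'] (array([ 467.31929468, -229.56550891,  -49.27051451]), np.float64(-0.7214032282244766))
['scene'] (array([ 466.38242505, -231.82271716,  -38.83387572]), np.float64(-0.8364287899313901))
['top', 'scene'] (array([ 466.70305121, -231.29777133,  -38.91686223]), np.float64(-1.54916651589918))
[ 0.46882587  0.02590624 -0.35706057  1.88789586  0.00966968  1.22945109
 -1.5688804 ]
[ 1.000e-04 -0.000e+00  5.617e-01] [0.0237 0.1312 0.0727]
```

Emit:
move_arm:
  plan: [0, 0, -0.18, 0.004, 0.02, 0, 0.08, 0, 0, -0.36, 0.008, 0.04, 0, 0.08, 0, 0, -0.54, 0.012, 0.06, 0, 0.08, 0, 0, -0.72, 0.016, 0.08, 0, 0.08, 0, 0, -0.9, 0.02, 0.1, 0, 0.08, 0, 0, -1.08, 0.0237, 0.12, 0, 0.08, 0, 0, -1.26, 0.0237, 0.1312, 0.01, 0.08, 0, 0, -1.44, 0.0237, 0.1312, 0.02, 0.08, 0, 0, -1.62, 0.0237, 0.1312, 0.03, 0.08, 0, 0, -1.8, 0.0237, 0.1312, 0.04, 0.08, 0, 0, -1.98, 0.0237, 0.1312, 0.05, 0.08, 0, 0, -2.16, 0.0237, 0.1312, 0.06, 0.08]

```text
clock: 8.6
position: [0.4664, -0.2317, 0.3124]
ee_rot: [0.515, 0.857, 0.0, 0.0]
ft_force: [0.4, -0.0, 0.4]
grip_width: 0.936
grasp_force: 0.0
```

Emit:
move_arm:
  plan: [0, 0, -0.18, 0, 0, 0, 0.08, 0, 0, -0.36, 0, 0, 0, 0.08, 0, 0, -0.42, 0, 0, 0, 0.08, 0, 0, -0.42, 0, 0, 0, 0.08]

```text
clock: 9.1
position: [0.4664, -0.2318, 0.3127]
ee_rot: [0.328, 0.945, 0.0, 0.0]
ft_force: [-0.1, 1.1, 1.2]
grip_width: 0.939
grasp_force: 0.0
```

```bash
python3 - <<'E'
from h import *
o=manip.get_obs();print(o['clock'],o['position'],o['joint_pos'])
rows([(.4667,-.2313,.30,51.3),(.4667,-.2313,.212,51.3)])
E
```

```text
9.1 [ 0.46636358 -0.23175574  0.31269678] [ 0.73413013  0.20520495 -0.39960815  1.83281328  0.08812675  1.12083504
  1.20503232]
[0.    0.    0.006] [0.     0.0006 0.0127]
[0.    0.    0.006] [0.     0.0006 0.1007]
```

Emit:
move_arm:
  plan: [0, 0, 0.006, 0, 0.0006, 0.05, 0.08, 0, 0, 0.006, 0, 0.0006, 0.09, 0.08, 0, 0, 0.006, 0, 0.0006, 0.106, 0.08, 0, 0, 0.006, 0, 0.0006, 0.106, 0.08, 0, 0, 0.006, 0, 0.0006, 0.106, 0.01, 0, 0, 0.006, 0, 0.0006, 0.106, 0.01, 0, 0, 0.006, 0, 0.0006, 0.106, 0.01, 0, 0, 0.006, 0, 0.0006, 0.106, 0.01, 0, 0, 0.006, 0, 0.0006, 0.106, 0.01]
  squeeze: 50

```text
clock: 10.22
position: [0.4671, -0.2314, 0.2078]
ee_rot: [0.331, 0.944, -0.0, 0.001]
ft_force: [-0.9, 0.3, 7.0]
grip_width: 0.34
grasp_force: 49.3
```

Emit:
move_arm:
  plan: [0, 0, 0, 0, 0, -0.02, 0.01, 0, 0, 0, 0, 0, -0.06, 0.01, 0, 0, 0, 0, 0, -0.11, 0.01, 0, 0, 0, 0, 0, -0.11, 0.01, 0, 0, 0, 0, 0, -0.11, 0.01]

```text
clock: 10.85
position: [0.4664, -0.2312, 0.3163]
ee_rot: [0.331, 0.944, -0.0, -0.0]
ft_force: [0.5, 0.5, -1.6]
grip_width: 0.344
grasp_force: 49.9
```

```bash
python3 - <<'E'
from h import *
o=manip.get_obs();print(o['clock'],o['position'],o['grip_width'],o['ft_force'],o['grasp_force'])
p=shot('scene'); u=np.round(pix(p,(.4665,-.2315,.15))).astype(int);print(u)
cv2.imwrite('pics/d.png',cv2.resize(p['color'][u[1]-75:u[1]+75,u[0]-75:u[0]+75,::-1],None,fx=4,fy=4))
for l in ('lid','lid_grip'):
  print(l,[(round(d['conf'],2),w(p,d['position']).round(4)) for d in manip.tip_of(p,l)])
rows([(.562,.0305,.32,83.8)])
E
```

```text
10.85 [ 0.46642307 -0.2312122   0.31627782] 0.3443069362747553 [ 0.54376561  0.47082873 -1.63468639] 49.91133537143469
[244 222]
lid [(0.94, array([ 0.3361, -0.2001,  0.0015])), (0.88, array([ 5.970e-01, -2.194e-01,  2.000e-04])), (0.56, array([ 0.4653, -0.2331,  0.1071])), (0.26, array([0.6295, 0.0938, 0.0081])), (0.25, array([0.4741, 0.0353, 0.0683]))]
lid_grip [(0.94, array([ 0.3356, -0.1978,  0.047 ])), (0.93, array([ 0.4638, -0.2283,  0.1534]))]
[ 2.000e-04 -2.300e-03 -5.665e-01] [ 0.0887  0.2641 -0.0045]
```

View pics/d.png

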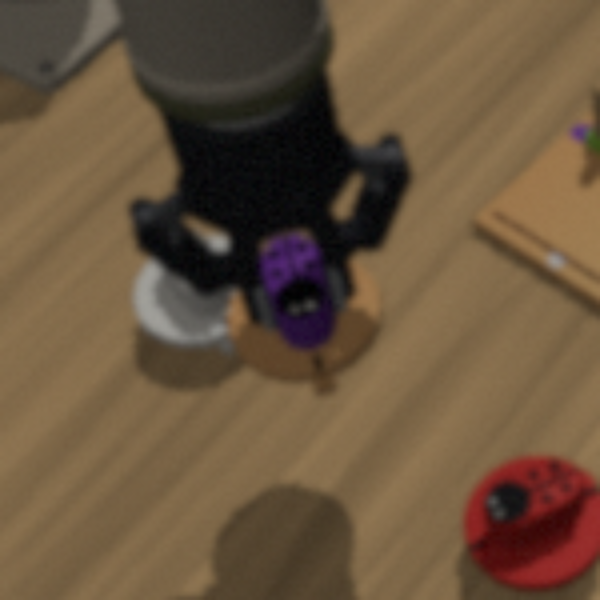

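The lid (grip at crop pixel (297,295)) is held level, and the look-alikes are untouched. I carry it over the pot at notch orientation.

Emit:
move_arm:
  plan: [0, 0, -0.07, 0.011, 0.033, -0.004, 0.01, 0, 0, -0.14, 0.022, 0.066, -0.004, 0.01, 0, 0, -0.21, 0.033, 0.099, -0.004, 0.01, 0, 0, -0.28, 0.044, 0.132, -0.004, 0.01, 0, 0, -0.35, 0.055, 0.165, -0.004, 0.01, 0, 0, -0.42, 0.066, 0.198, -0.004, 0.01, 0, 0, -0.49, 0.077, 0.231, -0.004, 0.01, 0, 0, -0.5665, 0.0887, 0.264, -0.004, 0.01, 0, 0, -0.5665, 0.0887, 0.264, -0.004, 0.01, 0, 0, -0.5665, 0.0887, 0.264, -0.004, 0.01]

```text
clock: 12.25
position: [0.5622, 0.0306, 0.3202]
ee_rot: [0.054, 0.999, -0.0, -0.001]
ft_force: [-0.6, -0.1, -1.0]
grip_width: 0.342
grasp_force: 49.9
```

```bash
python3 - <<'E'
from h import *
o=manip.get_obs();print(o['clock'],o['position'],o['grip_width'],o['ft_force'],o['torque'],o['joint_pos'])
rows([(.562,.0305,.278,83.8)])
p=shot('scene')
cv2.imwrite('pics/e.png',cv2.resize(p['color'][90:240,270:420,::-1],None,fx=4,fy=4))
for l in ('lid','lid_grip'):
  print(l,[(round(d['conf'],2),w(p,d['position']).round(4)) for d in manip.tip_of(p,l)])
# predicted flange circle edges in the picture for lid centred at TCP
q=np.array(o['position']); zf=q[2]-.2078+.033
t=np.linspace(0,2*np.pi,9)[:-1]
print([np.round((np.array(pix(p,(q[0]+.04*np.cos(a),q[1]+.04*np.sin(a),zf)))+.5-[270,90])*4).tolist() for a in t])
yl=np.radians(-6.2)
for s in (-1,1): print('tick',np.round((np.array(pix(p,(q[0]+s*.036*np.cos(yl),q[1]+s*.036*np.sin(yl),zf)))+.5-[270,90])*4))
E
```

```text
12.25 [0.56216307 0.03056057 0.32017798] 0.34234020456086944 [-0.6234754  -0.06952705 -1.02082168] [0.0152611  0.01405372 0.04981805] [ 0.39562593  0.32577392 -0.63000448  1.70766846  0.20558829  1.17611207
  1.17400955]
[-0.0002 -0.001   0.0005] [ 0.0001 -0.0001  0.0422]
lid [(0.72, array([0.562 , 0.0258, 0.1109])), (0.64, array([ 0.5967, -0.2215,  0.0009])), (0.63, array([ 0.7486, -0.1853, -0.0015])), (0.59, array([ 0.3366, -0.2007, -0.0019]))]
lid_grip [(0.93, array([ 0.3356, -0.199 ,  0.0462])), (0.68, array([ 0.6026, -0.2236,  0.0492])), (0.65, array([0.5608, 0.0307, 0.1574]))]
[[378.0, 319.0], [383.0, 281.0], [351.0, 251.0], [300.0, 245.0], [258.0, 267.0], [250.0, 304.0], [281.0, 336.0], [335.0, 342.0]]
tick [267. 265.]
tick [368. 320.]
```

View pics/e.png

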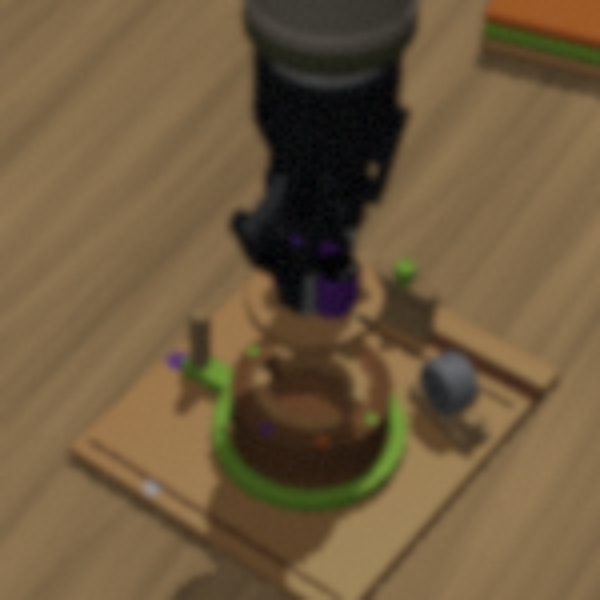

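The flange spans crop x 247–384 and reaches down to y≈345, which matches a lid centred on the tool and over the pot. I lower it in steps.

Emit:
move_arm:
  plan: [0, 0, 0, 0, 0, 0.025, 0.01, 0, 0, 0, 0, 0, 0.045, 0.01, 0, 0, 0, 0, 0, 0.05, 0.01, 0, 0, 0, 0, 0, 0.054, 0.01, 0, 0, 0, 0, 0, 0.058, 0.01, 0, 0, 0, 0, 0, 0.058, 0.01]

```text
clock: 13.15
position: [0.5624, 0.0303, 0.2628]
ee_rot: [0.054, 0.999, -0.0, 0.0]
ft_force: [0.6, -0.2, -0.2]
grip_width: 0.345
grasp_force: 49.9
```

Emit:
move_arm:
  plan: [0, 0, 0, 0, 0, 0.004, 0.01, 0, 0, 0, 0, 0, 0.008, 0.01, 0, 0, 0, 0, 0, 0.012, 0.01, 0, 0, 0, 0, 0, 0.015, 0.01, 0, 0, 0, 0, 0, 0.017, 0.01, 0, 0, 0, 0, 0, 0.017, 0.01]

```text
clock: 13.9
position: [0.5624, 0.0306, 0.2477]
ee_rot: [0.054, 0.999, -0.001, 0.0]
ft_force: [-12.9, -1.4, 23.6]
grip_width: 0.342
grasp_force: 53.1
```

Emit:
move_arm:
  plan: [0, 0, 0, 0.0015, 0, -0.0005, 0.01, 0, 0, 0, 0.0015, 0, -0.0005, 0.01]

```text
clock: 14.15
position: [0.5618, 0.0305, 0.2478]
ee_rot: [0.054, 0.999, -0.0, 0.002]
ft_force: [-0.3, -0.8, 10.0]
grip_width: 0.342
grasp_force: 51.4
```

```bash
python3 - <<'E'
from h import *
o=manip.get_obs();print(o['clock'],o['position'],o['grip_width'],o['ft_force'],o['torque'])
rows([(.562,.0305,.2475,83.8),(.562,.0305,.2475,38.8)])
p=shot('scene')
for l in ('lid','lid_grip'):
  print(l,[(round(d['conf'],2),w(p,d['position']).round(4)) for d in manip.tip_of(p,l)])
E
```

```text
14.15 [0.56175488 0.03045256 0.24780348] 0.3419538825184198 [-0.29351105 -0.80757036  9.97966279] [-0.53701296  0.20093053  0.04123346]
[-0.0002  0.0034 -0.0001] [-0.0002  0.0001  0.0003]
[0.0011 0.0033 0.7853] [-0.0002  0.0001  0.0003]
lid [(0.94, array([ 0.6014, -0.2192,  0.0018])), (0.83, array([0.5594, 0.0272, 0.0403])), (0.8, array([ 0.3365, -0.1993,  0.    ])), (0.54, array([ 0.4816, -0.3799, -0.0029]))]
lid_grip [(0.76, array([ 0.5987, -0.2265,  0.0444])), (0.74, array([0.5621, 0.0255, 0.0849])), (0.73, array([ 0.338 , -0.2002,  0.0459])), (0.66, array([0.6275, 0.0945, 0.0131]))]
```

Fully seated: the lid is at z≈0.040, with 10 N down and almost no side force. I twist it 45° clockwise.

Emit:
move_arm:
  plan: [0, 0, 0.1, 0, 0, 0, 0.01, 0, 0, 0.2, 0, 0, 0, 0.01, 0, 0, 0.3, 0, 0, 0, 0.01, 0, 0, 0.4, 0, 0, 0, 0.01, 0, 0, 0.5, 0, 0, 0, 0.01, 0, 0, 0.6, 0, 0, 0, 0.01, 0, 0, 0.7, 0, 0, 0, 0.01, 0, 0, 0.785, 0, 0, 0, 0.01, 0, 0, 0.785, 0, 0, 0, 0.01, 0, 0, 0.785, 0, 0, 0, 0.01]

```text
clock: 15.55
position: [0.562, 0.0299, 0.2479]
ee_rot: [0.432, 0.902, 0.0, 0.002]
ft_force: [0.6, -2.8, 9.4]
grip_width: 0.338
grasp_force: 51.2
```

```bash
python3 - <<'E'
from h import *
o=manip.get_obs();print(o['clock'],o['position'],o['grip_width'],o['ft_force'],o['torque'])
rows([(.562,.0305,.2475,38.8)])
p=shot('scene')
cv2.imwrite('pics/f.png',cv2.resize(p['color'][110:240,280:410,::-1],None,fx=4.5,fy=4.5,interpolation=cv2.INTER_CUBIC))
for l in ('lid','lid_grip','collar_post'):
  print(l,[(round(d['conf'],2),w(p,d['position']).round(4)) for d in manip.tip_of(p,l)])
a=np.radians(-51.2)
for s in (-1,1): print('tick',np.round((np.array(pix(p,(.562+s*.036*np.cos(a),.0305+s*.036*np.sin(a),.073)))+.5-[280,110])*4.5),'dot',np.round((np.array(pix(p,(.562+s*.045*np.cos(a),.0305+s*.045*np.sin(a),.064)))+.5-[280,110])*4.5))
E
```

```text
15.55 [0.562032   0.0299237  0.24786742] 0.33779685770478035 [ 0.61910147 -2.80640567  9.36221966] [-0.79651034  0.02345924  0.07429243]
[ 0.0023  0.0033 -0.0003] [0.0005 0.0003 0.0004]
lid [(0.92, array([ 0.5998, -0.2202, -0.0014])), (0.82, array([0.5618, 0.0255, 0.0398])), (0.79, array([ 0.3375, -0.2032, -0.0005]))]
lid_grip [(0.66, array([ 0.3338, -0.1981,  0.0454])), (0.58, array([ 0.6014, -0.2267,  0.048 ]))]
collar_post [(0.81, array([0.4716, 0.0373, 0.0674])), (0.38, array([ 7.516e-01, -1.867e-01,  4.000e-04]))]
tick [297. 284.] dot [294. 283.]
tick [316. 382.] dot [318. 406.]
```

View pics/f.png

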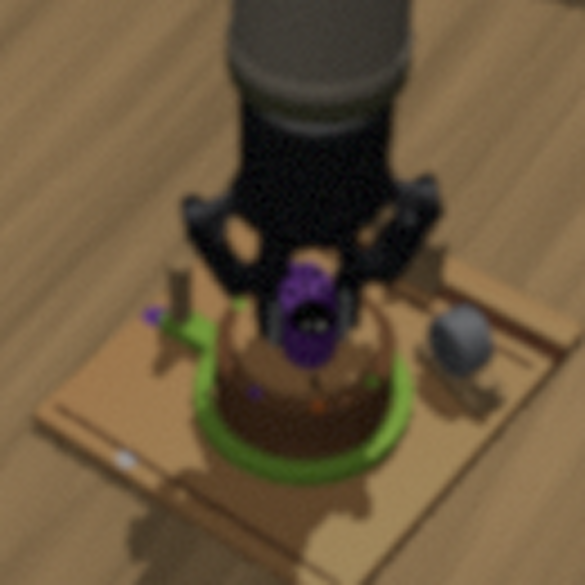

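The lid's tick at (316,383) lines up with the orange dot at (318,406). The lid is fully down and still gripped, and the post is still level with the violet dot. I hand in.

```bash
python3 -c "
from workcell import manip
print(manip.hand_in())"
```

```text
the job is handed in; nothing more can be done
None
```

The job is handed in at about 15.6 s on the robot's clock: the collar is locked at the violet dot, and the ladybird lid is fully down, twisted 45° to the orange dots and still gripped; I did not touch the snail, butterfly, caterpillar block or gate.

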